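# Swap column stubs onto their own base plates

### The job

Three steel column stubs are standing on the wrong base plates. Swap them round (the empty firebrick is free for parking one meanwhile) so that, ready for tack welding, each stands upright in the middle of its own plate: the round tube on the round plate, the square tube on the square plate with its sides parallel to the plate's sides, and the H-section on the oblong plate with its web running the long way of the plate. Set the stubs down without dropping or toppling any, and leave the chipping hammer and the wire brush where they lie.

Things in the scene. Friction and masses are not known exactly. Their poses are not given: they have to be found in the camera images.
- round_tube_mid (a point): Centre (half-way up) of the loose round steel tube stub: outside diameter 51 mm, wall 4.5 mm, 60 mm tall, open at both ends, standing upright; z along the tube. About 0.35 kg.
- square_tube_mid (a point): Centre (half-way up) of the loose square steel tube stub: 50 x 50 mm outside, wall 4 mm, 60 mm tall, open at both ends, standing upright; x and y square to its flat sides, z up. About 0.4 kg.
- h_stub_mid (a point): Centre (half-way up) of the loose H-section steel stub, 60 mm tall, standing upright: two flanges, 50 mm wide along x and 6 mm thick, their outer faces 60 mm apart along y, joined by a 6 mm web that runs along y; z up. About 0.4 kg.
- round_plate_top (a point): Centre of the top face of the round steel base plate: 150 mm diameter, 10 mm thick, lying flat with its top 10 mm above the bench, four dark bolt holes; z up. A toggle clamp bolted to the bench on the plate's +x side holds the plate down and cannot be moved: its pressing foot and arm (up to 75 mm above the bench) reach in to 53 mm from the plate's centre, its upright red handle stands 141 mm from the centre and is 161 mm high.
- square_plate_top (a point): Centre of the top face of the square steel base plate: 140 x 140 mm, 10 mm thick, top 10 mm above the bench, a bolt hole in each corner; x and y parallel to its sides, z up. A toggle clamp bolted to the bench on the plate's +x side holds the plate down and cannot be moved: its pressing foot and arm (up to 75 mm above the bench) reach in to 49 mm from the plate's centre, its upright red handle stands 137 mm from the centre and is 161 mm high.
- oblong_plate_top (a point): Centre of the top face of the oblong steel base plate: 130 mm along x, 180 mm along y (the long way), 10 mm thick, top 10 mm above the bench, a bolt hole in each corner; z up. A toggle clamp bolted to the bench on the plate's +x side holds the plate down and cannot be moved: its pressing foot and arm (up to 75 mm above the bench) reach in to 46 mm from the plate's centre, its upright red handle stands 134 mm from the centre and is 161 mm high.
- brick_top (a point): Centre of the top face of a bare cream-coloured half firebrick, fixed: 120 mm along x, 115 mm along y, 32 mm high, level; the free spot where a stub can be parked.
- chip_hammer: A loose chipping hammer lying on the bench near the robot, 255 mm long, 24 mm high; origin under its handle, x along the handle towards the head. Not to be moved.
- wire_brush: A loose wire brush with a wooden back lying on the bench near the robot, 210 x 28 mm, 36 mm high; origin under its middle, x along it. Not to be moved.
There are look-alikes about, which are no part of the job. Leave any blue or orange look-alike of the part that bears round_tube_mid alone. Leave any green look-alike of the part that bears round_plate_top alone.

How it is judged:
At the end, for the whole second after the job is handed in: Every stub stands upright (0.06 rad), released and at rest on its own plate, middle within 12 mm of the plate's centre: round on round, square on square with sides parallel (0.2 rad, any quarter turn), H on oblong with its web along the long side (0.2 rad) (horizontal distance between round_tube_mid and round_plate_top below 0.012 m and z of round_tube_mid in the frame of round_plate_top between 0.025 and 0.035 m and angle between each of round_tube_mid, square_tube_mid, h_stub_mid's own z axis and vertical below 0.06 rad and linear speed of each of round_tube, square_tube, h_stub below 0.02 m/s and angular speed of each of round_tube, square_tube, h_stub below 0.1 rad/s and horizontal distance between square_tube_mid and square_plate_top below 0.012 m and z of square_tube_mid in the frame of square_plate_top between 0.025 and 0.035 m and horizontal distance between h_stub_mid and oblong_plate_top below 0.012 m and z of h_stub_mid in the frame of oblong_plate_top between 0.025 and 0.035 m and (angle between the x axis of square_tube_mid and the x axis of square_plate_top, either way round below 0.2 rad or angle between the x axis of square_tube_mid and the y axis of square_plate_top, either way round below 0.2 rad) and angle between the y axis of h_stub_mid and the y axis of oblong_plate_top, either way round below 0.2 rad); the robot touches nothing.
It fails at once if a stub is tipped over (beyond 0.9 rad) (angle between any of round_tube_mid, square_tube_mid, h_stub_mid's own z axis and vertical above 0.9 rad).
It fails at once if a stub is dropped (falls free, from more than about 25 mm) ((linear speed of round_tube above 0.7 m/s and contact force between the fingers and round_tube below 0.05 N) or (linear speed of square_tube above 0.7 m/s and contact force between the fingers and square_tube below 0.05 N) or (linear speed of h_stub above 0.7 m/s and contact force between the fingers and h_stub below 0.05 N)).
It fails at once if the hammer or the brush is shifted by more than 30 mm (distance of any of chip_hammer, wire_brush from where it was at the start of the episode above 0.03 m).
It also fails if it takes over 128 s, if anything falls off the work surface, if the arm or the gripper's body presses on something with over 40 N, if the wrist force passes 120 N, or if a joint passes its speed limit or range.

### The arm

A 7-joint arm with a two-finger parallel gripper is mounted at the origin on the work surface. World frame = base frame: x ahead of the robot, y to its left, z up, the work surface at z = 0. Lengths are in m, angles in rad, forces in N, time in s.
With the tool pointing down it reaches from about 0.4 to 0.85 m from the base axis. Payload 10.4 kg.
Tool frame: the origin (TCP) lies midway between the tips of the shut fingers; the grasp point (between the pads) lies 19 mm behind it; z points along the fingers, y is the line along which they close (so a half turn about z gives the same grasp; the last joint's range is limited). The gripper opens to 87 mm and grips with 3 to 60 N. Pads are 19 mm wide; open, the fingers measure 117 mm over their backs; the gripper's body (75 mm by 190 mm) begins 51 mm behind the grasp point.
Start: joints at [-1.162, 0.332, -0.065, 1.46, 0.022, 1.35, -0.088], TCP at [0.262, 0.568, 0.223] pointing down, gripper open.
Joint ranges: [-2.6, 2.6], [-0.5, 2.12], [-1.47, 1.34], [0.16, 2.42], [-1.27, 4.41], [0.06, 2.06], [-2.6, 2.6]. Speed limits (rad/s): [2.22, 2.22, 2.79, 2.79, 3.14, 3.14, 3.14].

### API

Orientations are given as a unit quaternion [x, y, z, w].
In Python, from bench import sensors, eyes, order gives the robot as it stands.
- The arm moves only by the tool arm_command, never from a script. Its argument "steps" is a list of rows, each an object with "rot": the turn, a rotation vector about the world's x, y, z in degrees, a list of three; "slide": the shift along the world's x, y, z in m, a list of three; "grip": the opening, from 0 (shut) to 1 (fully open). A call has exactly 8 rows; each row shifts and turns the commanded pose from where the row before left it; what a row does not reach is not made up. A row lasts 1/8 s, in which the tool goes at most 62.5 mm and 10.7 degrees, less where a joint would pass 70% of its speed; a pose out of reach is approached as far as the arm can. A call with a gripper value outside its range is refused whole. The fingers move at their own pace and stop on an object; "newtons" is the grip in N (left out, the last holds). Time passes only in rows, so rows that do not move let the fingers close, or fill a call up. It gives the time, the measured TCP pose, the force, the opening and the grip force at its end, in the units of the state.
- sensors.read_state(): the state, without advancing time (a new reading comes with each control period).
- eyes.camera(name): name is "scene" or "top" or "wrist"; returns a dict with "pixels" (400x640x3 uint8, red, green, blue), "intrinsics" (3x3 intrinsics, pixels), "k1" (the pictures are not rectified: a ray, as slopes to the right and down, at radius r is drawn at 1 + k1 r^2 times it, then the intrinsics apply), "pose" (4x4, takes a point from camera to world coordinates). Camera axes: x right, y down, z forward; pixel columns grow to the right and rows downward; lengths in m; the calibration is good to about 2 mm. A picture is of the moment at which its call begins. There is no depth.
- order.close_job(): hands the job in; it is judged then, once.
Trained networks look in a picture, given as the dict that the camera call returned (one of the last four; its "shot" number tells which), for a name from the list of things; names that differ only in an ending like _2 or _b are one class to them, and where a whole thing is asked for, a point or a joint stands for the part that bears it (a point fixed in the world has none). Each returns a list of dicts, best first, with "conf" (0 to 1); they miss things now and then, are a little off and sometimes report something else, mostly with a low value. They report only what shows in the picture. A call takes as long as a camera call. They do not tell look-alikes from the thing itself.
- eyes.look_for(name, picture): "bbox" ([left, top, right, bottom] in pixels, round what is visible of it).
The state is a dict: "time": time; "joint_positions": joint angles; "joint_vel": joint speeds; "joint_torque": joint torques, N m; "ee_pos": TCP position; "eef_rot": TCP orientation; "ft_force": force on the tool from outside, world axes, zero at the start; "torque": the same for the moment, N m; "width": finger opening in m; "grip_force": force on a finger pad.
Only numpy, scipy, OpenCV 4.12 (cv2) and the standard library are available. Lean on these libraries where they do the work, as an engineer would, in place of code of your own. Each camera call takes 0.05 s, during which the arm holds its last target. There are 200 camera calls.

## Working session

There is one attempt and no reset: what is moved stays moved. The work goes in short steps, Python scripts to look and compute and a tool call to move; the robot and the scene stay as the last step left them, time stands still between calls to the robot, and variables do not carry over. Pictures are saved under pics/ and viewed, at most 14 in all, crops included, and the job is handed in when it is done.

Besides the shell and the picture viewer there is one more tool, called after "Emit:" as name([rows], argument=value, ...), one row to a line, values as JSON. arm_command: Moves the arm, as the interface text tells. Its arguments: {"type":"object","properties":{"steps":{"type":"array","items":{"type":"object","properties":{"rot":{"type":"array","items":{"type":"number"}},"slide":{"type":"array","items":{"type":"number"}},"grip":{"type":"number"}}}},"newtons":{"type":"number"}},"required":["steps"]}

```bash
mkdir -p pics; ls; cat > h.py <<'E'
import numpy as np, cv2
from bench import sensors, eyes, order
def shot(n,f=None):
    p=eyes.camera(n)
    if f: cv2.imwrite('pics/'+f,p['pixels'][:,:,::-1])
    return p
def ray(p,u,v):
    K=np.array(p['intrinsics']);T=np.array(p['pose'])
    d=np.array([(u-K[0,2])/K[0,0],(v-K[1,2])/K[1,1]]);r=d.copy()
    for _ in range(20): r=d/(1+p['k1']*(r@r))
    return T[:3,3],T[:3,:3]@np.array([r[0],r[1],1])
def at(p,u,v,z):
    o,d=ray(p,u,v); return o+d*(z-o[2])/d[2]
def proj(p,X):
    K=np.array(p['intrinsics']);T=np.array(p['pose'])
    c=(np.asarray(X)-T[:3,3])@T[:3,:3]; r=c[...,:2]/c[...,2:]
    r=r*(1+p['k1']*(r**2).sum(-1,keepdims=True))
    return r*[K[0,0],K[1,1]]+[K[0,2],K[1,2]]
E
python3 - <<'E'
from h import *
np.set_printoptions(precision=3,suppress=True)
p=shot('top','top1.png');q=shot('scene','scene1.png')
print(p['pose'],p['intrinsics'],p['k1'],sensors.read_state())
for n in ['round_tube_mid','square_tube_mid','h_stub_mid','round_plate_top','square_plate_top','oblong_plate_top','brick_top','chip_hammer','wire_brush']:
    for r in eyes.look_for(n,p)[:3]: 
        b=r['bbox']; print(n,np.round(b),round(r['conf'],2),at(p,(b[0]+b[2])/2,(b[1]+b[3])/2,0.04 if 'mid' in n else .01))
E
```

```text
pics
[[-0.011 -0.989  0.145  0.232]
 [-1.     0.01  -0.008  0.037]
 [ 0.007 -0.145 -0.989  1.432]
 [ 0.     0.     0.     1.   ]] [[409.767   0.    328.393]
 [  0.    409.767 190.633]
 [  0.      0.      1.   ]] -0.005179648313825071 {'time': 0.1, 'joint_positions': array([-1.162,  0.333, -0.065,  1.461,  0.022,  1.35 , -0.089]), 'joint_vel': array([-0.002, -0.002,  0.001, -0.003, -0.   ,  0.001,  0.   ]), 'joint_torque': array([  0.002, -62.454,   0.025, -39.072,  -0.061,   0.037,   0.   ]), 'ee_pos': array([0.261, 0.567, 0.222]), 'eef_rot': array([ 0.214,  0.977, -0.001, -0.   ]), 'ft_force': array([-0.423, -0.67 , -0.58 ]), 'torque': array([-0.005, -0.003,  0.006]), 'grip_force': 0.0, 'width': 0.08693424517135195}
round_tube_mid [323. 102. 336. 120.] 0.66 [0.723 0.019 0.04 ]
round_tube_mid [333. 186. 350. 199.] 0.55 [ 0.43  -0.018  0.04 ]
round_tube_mid [360. 144. 379. 157.] 0.42 [ 0.577 -0.119  0.04 ]
square_tube_mid [232. 160. 250. 180.] 0.47 [0.512 0.325 0.04 ]
h_stub_mid [419. 171. 442. 190.] 0.46 [ 0.469 -0.328  0.04 ]
round_plate_top [185. 225. 239. 280.] 0.96 [0.231 0.426 0.01 ]
round_plate_top [217. 118. 265. 193.] 0.84 [0.569 0.335 0.01 ]
round_plate_top [288. 166. 331. 245.] 0.17 [0.389 0.091 0.01 ]
square_plate_top [404. 137. 452. 206.] 0.74 [ 0.507 -0.328  0.01 ]
oblong_plate_top [342. 100. 395. 178.] 0.98 [ 0.627 -0.12   0.01 ]
oblong_plate_top [287. 166. 332. 245.] 0.65 [0.391 0.092 0.01 ]
oblong_plate_top [231. 160. 248. 179.] 0.35 [0.519 0.339 0.01 ]
brick_top [282. 122. 323. 162.] 0.57 [0.618 0.115 0.01 ]
brick_top [231. 161. 249. 179.] 0.4 [0.518 0.337 0.01 ]
chip_hammer [288. 169. 330. 242.] 0.61 [0.389 0.094 0.01 ]
chip_hammer [360. 142. 376. 159.] 0.54 [ 0.585 -0.116  0.01 ]
chip_hammer [362. 174. 395. 230.] 0.22 [ 0.399 -0.149  0.01 ]
wire_brush [364. 177. 392. 231.] 0.83 [ 0.392 -0.148  0.01 ]
```

```bash
python3 -c "
import cv2
a=cv2.imread('pics/top1.png')[80:300,170:470]
cv2.imwrite('pics/top1c.png',cv2.resize(a,(800,587),interpolation=cv2.INTER_CUBIC))"
```

```text
(no output)
```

View pics/top1c.png

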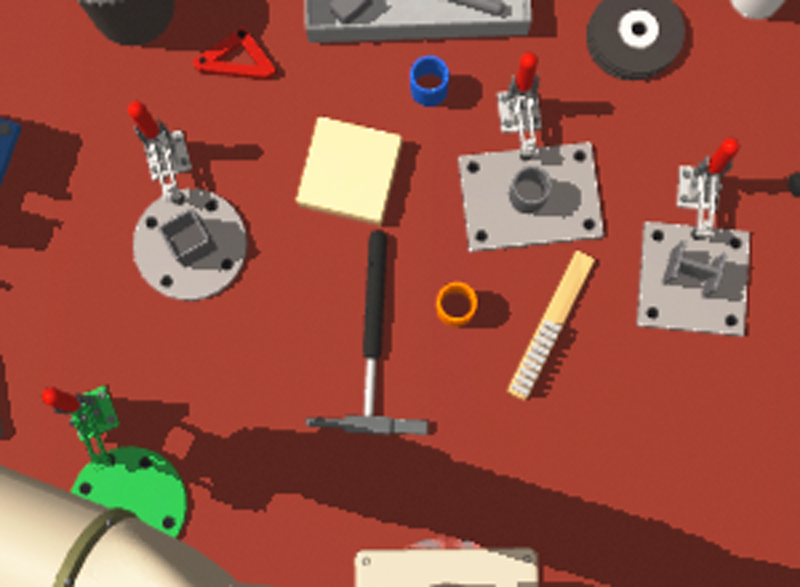

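View pics/scene1.png

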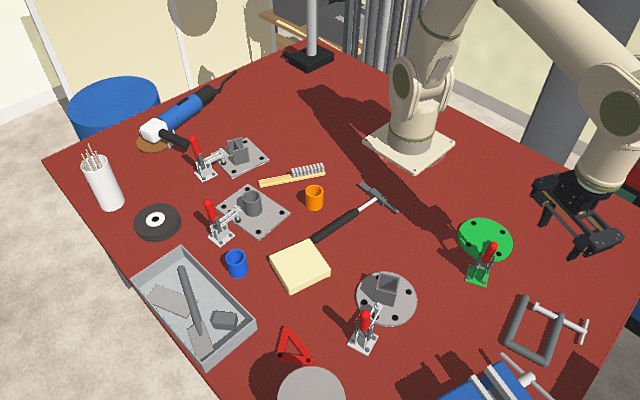

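The top view shows the grey square tube on the round plate (crop 187,238), the round tube on the oblong plate (530,190) and the H on the square plate (697,265). The brick is at (348,170). The green plate and the blue and orange rings are look-alikes. I'll move in over the round plate for a close look.

Emit:
arm_command([
  {"slide": [0.03,-0.029,0.015],"grip": 1},
  {"slide": [0.03,-0.029,0.015]},
  {"slide": [0.03,-0.029,0.015]},
  {"slide": [0.03,-0.029,0.015]},
  {"slide": [0.03,-0.029,0.015]},
  {"slide": [0.03,-0.029,0.015]},
  {"slide": [0.03,-0.029,0]},
  {"slide": [0.02,-0.029,0]},
], newtons=30)

```text
schema error: expected keys rot, slide, grip
```

```bash
python3 - <<'E'
from h import *
np.set_printoptions(precision=3,suppress=True)
p=shot('wrist','w1.png');t=shot('top','top2.png');s=sensors.read_state()
print(s['ee_pos'],s['eef_rot'],p['pose'],p['intrinsics'],p['k1'])
for n in ['square_tube_mid','round_plate_top','brick_top']:
    for r in eyes.look_for(n,p)[:3]: 
        b=r['bbox']; print(n,np.round(b),round(r['conf'],2),at(p,(b[0]+b[2])/2,(b[1]+b[3])/2,0.07 if 'mid' in n else .01))
E
```

```text
[0.262 0.568 0.223] [0.214 0.977 0.    0.   ] [[ 0.419  0.876  0.239  0.196]
 [ 0.908 -0.404 -0.11   0.599]
 [ 0.     0.263 -0.965  0.386]
 [ 0.     0.     0.     1.   ]] [[288.379   0.    316.959]
 [  0.    288.379 203.335]
 [  0.      0.      1.   ]] -0.044691097877398715
round_plate_top [123. 114. 285. 311.] 0.83 [0.236 0.41  0.01 ]
```

View pics/w1.png

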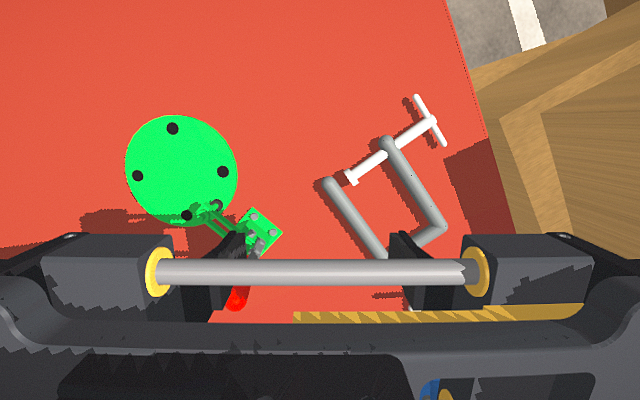

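The wrist view is at the start pose and shows only the green look-alike. Every row needs all three keys. The camera sees the −x side of the TCP, so I'll overshoot by about 60 mm.

Emit:
arm_command([
  {"slide": [0.039,-0.031,0.015],"rot": [0,0,4],"grip": 1},
  {"slide": [0.039,-0.031,0.015],"rot": [0,0,4],"grip": 1},
  {"slide": [0.039,-0.031,0.015],"rot": [0,0,4],"grip": 1},
  {"slide": [0.039,-0.031,0.015],"rot": [0,0,4],"grip": 1},
  {"slide": [0.039,-0.031,0.015],"rot": [0,0,4],"grip": 1},
  {"slide": [0.039,-0.031,0.015],"rot": [0,0,4],"grip": 1},
  {"slide": [0.039,-0.031,0],"rot": [0,0,0],"grip": 1},
  {"slide": [0.037,-0.031,0],"rot": [0,0,0],"grip": 1},
], newtons=30)

```text
time: 1.8
ee_pos: [0.5728, 0.3186, 0.3129]
eef_rot: [0.006, 1.0, 0.0, 0.0]
ft_force: [0.5, 0.1, -0.1]
width: 0.0872
grip_force: 0.0
```

```bash
python3 - <<'E'
from h import *
np.set_printoptions(precision=3,suppress=True)
p=shot('wrist','w2.png');t=shot('top','top2.png');s=sensors.read_state()
import pickle; pickle.dump(p,open('w2.pkl','wb'))
print(s['ee_pos'],s['eef_rot'])
for n in ['square_tube_mid','round_plate_top','brick_top']:
    for r in eyes.look_for(n,p)[:3]: 
        b=r['bbox']; print(n,np.round(b),round(r['conf'],2),at(p,(b[0]+b[2])/2,(b[1]+b[3])/2,0.07 if 'mid' in n else .01))
E
```

```text
[0.576 0.314 0.312] [ 0.011  1.    -0.002  0.001]
square_tube_mid [298. 109. 344. 159.] 0.56 [0.513 0.327 0.07 ]
round_plate_top [283.  84. 375. 258.] 0.56 [0.574 0.34  0.01 ]
brick_top [154. 152. 242. 238.] 0.87 [0.611 0.121 0.01 ]
```

View pics/w2.png

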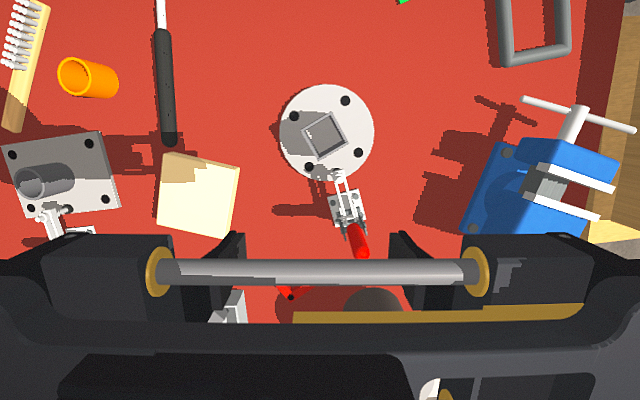

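This view shows the square tube on the round plate at about (324,133), the plate centre near (327,132) and the brick at (198,195). I'll take a closer crop for corners.

```bash
cat >> h.py <<'E'
def crop(p,x0,y0,w,h,f,k=6):
    a=p['pixels'][y0:y0+h,x0:x0+w,::-1]; cv2.imwrite('pics/'+f,cv2.resize(np.ascontiguousarray(a),None,fx=k,fy=k,interpolation=cv2.INTER_CUBIC))
def notred(p): # bench is red
    a=p['pixels'].astype(int); return ((a[...,0]-a[...,1])<25).astype(np.uint8)
E
python3 - <<'E'
from h import *
import pickle
p=pickle.load(open('w2.pkl','rb'))
crop(p,270,75,115,95,'c2.png')
m=notred(p); n,l,st,c=cv2.connectedComponentsWithStats(m[70:200,260:400]); print(st)
# plate circle: boundary pts -> world z=.01 -> circle fit
k=1+np.argmax(st[1:,4]); cs,_=cv2.findContours((l==k).astype(np.uint8),cv2.RETR_EXTERNAL,cv2.CHAIN_APPROX_NONE)
P=np.array([at(p,u+260,v+70,.01)[:2] for u,v in max(cs,key=len)[:,0]])
c0=np.array([.513,.335])
for _ in range(30):
    d=P-c0; r=np.linalg.norm(d,axis=1); s=abs(r-.075)<.006
    c0=c0+ (d[s]*(1-.0755/r[s])[:,None]).mean(0)*1.5
print(c0,s.sum(),len(s),(r[s]-.075).std())
E
```

```text
[[    0     0   140   130 10664]
 [   19    14    95   116  7536]]
[0.51528459 0.33529254] 269 353 0.0008854464135721381
```

View pics/c2.png

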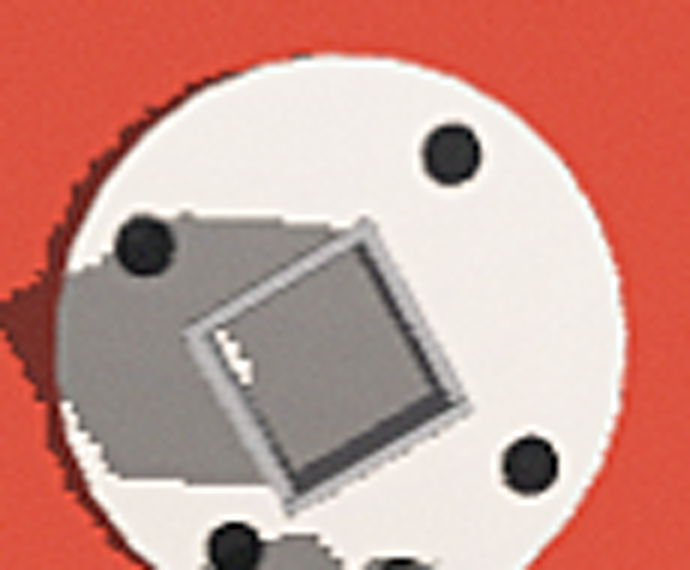

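```bash
python3 - <<'E'
from h import *
import pickle
p=pickle.load(open('w2.pkl','rb'))
f=lambda x,y,z:at(p,270+x/6-.42,75+y/6-.42,z)[:2]
print('holes',[f(x,y,.01).round(4) for x,y in[(145,247),(452,153),(530,464),(236,548)]],f(340.7,353,.01))
C=np.array([f(x,y,.07) for x,y in[(367,217),(470,408),(290,513),(185,330)]]);print(C,C.mean(0))
e=np.roll(C,-1,0)-C;print(np.linalg.norm(e,axis=1),np.degrees(np.arctan2(e[:,1],e[:,0]))%90)
# brick top quad
m=cv2.inRange(p['pixels'],(190,170,120),(255,255,225));m[:140]=0;m[245:]=0;m[:,:145]=0;m[:,250:]=0
# exclude: lit part + shaded part via not-red hull
nr=notred(p);
B=[eyes for eyes in []]
E
```

```text
holes [array([0.4865, 0.2853]), array([0.4643, 0.3645]), array([0.5435, 0.3862]), array([0.565 , 0.3073])] [0.51402716 0.33578931]
[[0.48250361 0.33992388]
 [0.52504496 0.3635957 ]
 [0.5486788  0.3218002 ]
 [0.50669557 0.29838878]] [0.51573074 0.33092714]
[0.04868389 0.04801481 0.0480696  0.04806678] [29.09343343 29.48659829 29.14567326 30.21849873]
```

Emit:
arm_command([
  {"slide": [-0.02,0.004,0],"rot": [0,0,10],"grip": 1},
  {"slide": [-0.02,0.004,0],"rot": [0,0,10],"grip": 1},
  {"slide": [-0.016,0.003,-0.03],"rot": [0,0,10],"grip": 1},
  {"slide": [0,0,-0.05],"rot": [0,0,0],"grip": 1},
  {"slide": [0,0,-0.05],"rot": [0,0,0],"grip": 1},
  {"slide": [0,0,-0.05],"rot": [0,0,0],"grip": 1},
  {"slide": [0,0,-0.02],"rot": [0,0,0],"grip": 1},
  {"slide": [0,0,0],"rot": [0,0,0],"grip": 1},
], newtons=30)

```text
time: 3.05
ee_pos: [0.5136, 0.3314, 0.1112]
eef_rot: [-0.254, 0.967, -0.0, -0.001]
ft_force: [-0.2, -0.1, 1.2]
width: 0.087
grip_force: 0.0
```

Emit:
arm_command([
  {"slide": [0.002,0,-0.03],"rot": [0,0,0],"grip": 1},
  {"slide": [0,0,-0.03],"rot": [0,0,0],"grip": 1},
  {"slide": [0,0,-0.02],"rot": [0,0,0],"grip": 1},
  {"slide": [0,0,0],"rot": [0,0,0],"grip": 1},
  {"slide": [0,0,0],"rot": [0,0,0],"grip": 0.3},
  {"slide": [0,0,0],"rot": [0,0,0],"grip": 0.3},
  {"slide": [0,0,0],"rot": [0,0,0],"grip": 0.3},
  {"slide": [0,0,0],"rot": [0,0,0],"grip": 0.3},
], newtons=30)

```text
time: 4.05
ee_pos: [0.5177, 0.3307, 0.0329]
eef_rot: [-0.253, 0.968, 0.0, 0.0]
ft_force: [-0.7, -0.1, 0.3]
width: 0.055
grip_force: 0.0
```

```bash
python3 - <<'E'
from h import *
import pickle
np.set_printoptions(precision=3,suppress=True)
s=sensors.read_state();print(s['ee_pos'],s['width'],s['grip_force'])
p=pickle.load(open('w2.pkl','rb'))
# brick: quad corners at z=.032 from view
m=notred(p);hsv=cv2.cvtColor(p['pixels'],cv2.COLOR_RGB2HSV)
m=((hsv[...,0]>16)&(hsv[...,0]<40)&(hsv[...,2]>90)).astype(np.uint8);m[:,:145]=0;m[:,250:]=0;m[245:]=0;m[:140]=0
m=cv2.morphologyEx(m,cv2.MORPH_OPEN,np.ones((3,3)))
cs,_=cv2.findContours(m,cv2.RETR_EXTERNAL,cv2.CHAIN_APPROX_NONE);c=max(cs,key=cv2.contourArea)
W=np.array([at(p,u,v,.032)[:2] for u,v in c[:,0]],np.float32);print(cv2.minAreaRect(W),cv2.contourArea(c))
E
```

```text
[0.518 0.331 0.033] 0.05497003177574413 0.0
((0.6079111099243164, 0.1268899142742157), (0.12091078609228134, 0.12470322102308273), 75.61237335205078) 5437.0
```

Emit:
arm_command([
  {"slide": [0,0,0],"rot": [0,0,0],"grip": 0.3},
  {"slide": [0,0,0],"rot": [0,0,0],"grip": 0.3},
  {"slide": [0,0,0.02],"rot": [0,0,0],"grip": 0.3},
  {"slide": [0,0,0.03],"rot": [0,0,0],"grip": 0.3},
  {"slide": [0,0,0.03],"rot": [0,0,0],"grip": 0.3},
  {"slide": [0.012,-0.031,0.01],"rot": [0,0,0],"grip": 0.3},
  {"slide": [0.02,-0.045,0],"rot": [0,0,0],"grip": 0.3},
  {"slide": [0.02,-0.045,0],"rot": [0,0,0],"grip": 0.3},
], newtons=30)

```text
time: 5.05
ee_pos: [0.57, 0.2086, 0.1239]
eef_rot: [-0.253, 0.967, 0.0, 0.0]
ft_force: [1.1, -0.5, -3.0]
width: 0.0495
grip_force: 30.0
```

Emit:
arm_command([
  {"slide": [0.02,-0.045,0],"rot": [0,0,0],"grip": 0.3},
  {"slide": [0.015,-0.035,0],"rot": [0,0,0],"grip": 0.3},
  {"slide": [0.005,-0.01,-0.02],"rot": [0,0,0],"grip": 0.3},
  {"slide": [0,0,-0.02],"rot": [0,0,0],"grip": 0.3},
  {"slide": [0,0,-0.015],"rot": [0,0,0],"grip": 0.3},
  {"slide": [0,0,-0.006],"rot": [0,0,0],"grip": 0.3},
  {"slide": [0,0,0],"rot": [0,0,0],"grip": 0.3},
  {"slide": [0,0,0],"rot": [0,0,0],"grip": 0.3},
], newtons=30)

```text
time: 6.05
ee_pos: [0.6099, 0.1201, 0.0623]
eef_rot: [-0.253, 0.968, 0.0, 0.001]
ft_force: [0.4, -0.0, -2.7]
width: 0.05
grip_force: 30.0
```

```bash
python3 - <<'E'
from h import *
s=sensors.read_state();print(s['ee_pos'],s['ft_force'],s['width'])
p=shot('wrist','w3.png');
import pickle;pickle.dump(p,open('w3.pkl','wb'))
E
```

```text
[0.60994476 0.12007617 0.06226353] [ 0.37861839 -0.03785187 -2.67768384] 0.05004427803573687
```

View pics/w3.png

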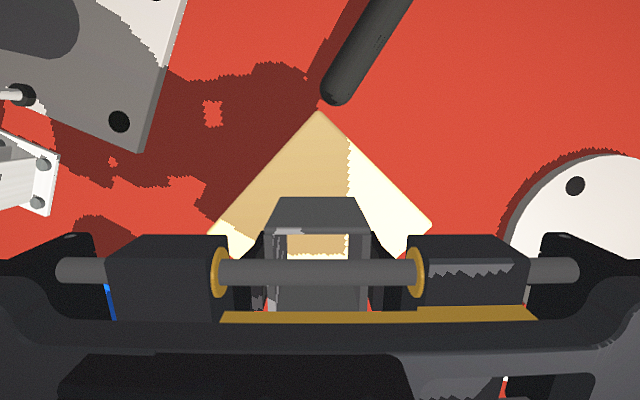

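The tube is above the brick and well inside its edges. I'll lower it gently and release.

Emit:
arm_command([
  {"slide": [0,0,-0.004],"rot": [0,0,0],"grip": 0.3},
  {"slide": [0,0,-0.002],"rot": [0,0,0],"grip": 0.3},
  {"slide": [0,0,-0.001],"rot": [0,0,0],"grip": 0.3},
  {"slide": [0,0,-0.001],"rot": [0,0,0],"grip": 0.3},
  {"slide": [0,0,0],"rot": [0,0,0],"grip": 0.3},
  {"slide": [0,0,0],"rot": [0,0,0],"grip": 0.3},
  {"slide": [0,0,0],"rot": [0,0,0],"grip": 0.3},
  {"slide": [0,0,0],"rot": [0,0,0],"grip": 0.3},
], newtons=30)

```text
time: 7.1
ee_pos: [0.6094, 0.1196, 0.0548]
eef_rot: [-0.252, 0.968, 0.0, -0.0]
ft_force: [-6.7, -0.6, 9.6]
width: 0.0496
grip_force: 30.0
```

Emit:
arm_command([
  {"slide": [0,0,0],"rot": [0,0,0],"grip": 0.6},
  {"slide": [0,0,0],"rot": [0,0,0],"grip": 1},
  {"slide": [0,0,0],"rot": [0,0,0],"grip": 1},
  {"slide": [0,0,0],"rot": [0,0,0],"grip": 1},
  {"slide": [0,0,0.02],"rot": [0,0,0],"grip": 1},
  {"slide": [0,0,0.04],"rot": [0,0,0],"grip": 1},
  {"slide": [0,0,0.05],"rot": [0,0,0],"grip": 1},
  {"slide": [0,0,0.05],"rot": [0,0,0],"grip": 1},
], newtons=30)

```text
time: 8.1
ee_pos: [0.6095, 0.1196, 0.2168]
eef_rot: [-0.253, 0.968, 0.0, 0.001]
ft_force: [1.3, 0.1, 0.6]
width: 0.0871
grip_force: 0.0
```

Emit:
arm_command([
  {"slide": [0.005,-0.03,0.05],"rot": [0,0,-5],"grip": 1},
  {"slide": [0.005,-0.035,0.04],"rot": [0,0,-5],"grip": 1},
  {"slide": [0.005,-0.04,0.01],"rot": [0,0,-5],"grip": 1},
  {"slide": [0.005,-0.04,0],"rot": [0,0,-5],"grip": 1},
  {"slide": [0.005,-0.04,0],"rot": [0,0,-5],"grip": 1},
  {"slide": [0.005,-0.035,0],"rot": [0,0,-5],"grip": 1},
  {"slide": [0,-0.02,0],"rot": [0,0,0],"grip": 1},
  {"slide": [0,0,0],"rot": [0,0,0],"grip": 1},
], newtons=30)

```text
time: 9.1
ee_pos: [0.6392, -0.1214, 0.3143]
eef_rot: [0.007, 1.0, -0.0, 0.0]
ft_force: [1.0, 0.0, -0.8]
width: 0.0869
grip_force: 0.0
```

```bash
python3 - <<'E'
from h import *
import pickle
np.set_printoptions(precision=3,suppress=True)
p=shot('wrist','w4.png');s=sensors.read_state();pickle.dump(p,open('w4.pkl','wb'))
print(s['ee_pos'],s['eef_rot'])
for n in ['round_tube_mid','oblong_plate_top','square_plate_top','h_stub_mid','square_tube_mid','brick_top']:
    for r in eyes.look_for(n,p)[:3]: 
        b=r['bbox']; print(n,np.round(b),round(r['conf'],2),at(p,(b[0]+b[2])/2,(b[1]+b[3])/2,0.07 if 'mid' in n else .01))
cv2.imwrite('pics/w4b.png',cv2.resize(np.ascontiguousarray(p['pixels'][0:320,60:460,::-1]),None,fx=1.8,fy=1.8,interpolation=cv2.INTER_CUBIC))
E
```

```text
[ 0.64  -0.12   0.314] [0.006 1.    0.    0.   ]
round_tube_mid [304. 111. 339. 146.] 0.9 [ 0.573 -0.113  0.07 ]
round_tube_mid [383. 209. 422. 245.] 0.83 [0.717 0.007 0.07 ]
round_tube_mid [363.   0. 412.  48.] 0.7 [ 0.443 -0.028  0.07 ]
oblong_plate_top [257.  81. 378. 256.] 0.7 [ 0.636 -0.119  0.01 ]
oblong_plate_top [421. 103. 524. 198.] 0.42 [0.609 0.132 0.01 ]
square_plate_top [108.   2. 223. 166.] 0.59 [ 0.501 -0.351  0.01 ]
h_stub_mid [135.  28. 200.  83.] 0.74 [ 0.475 -0.314  0.07 ]
square_tube_mid [452. 129. 516. 179.] 0.72 [0.609 0.118 0.07 ]
brick_top [419. 102. 522. 196.] 0.89 [0.607 0.129 0.01 ]
```

View pics/w4b.png

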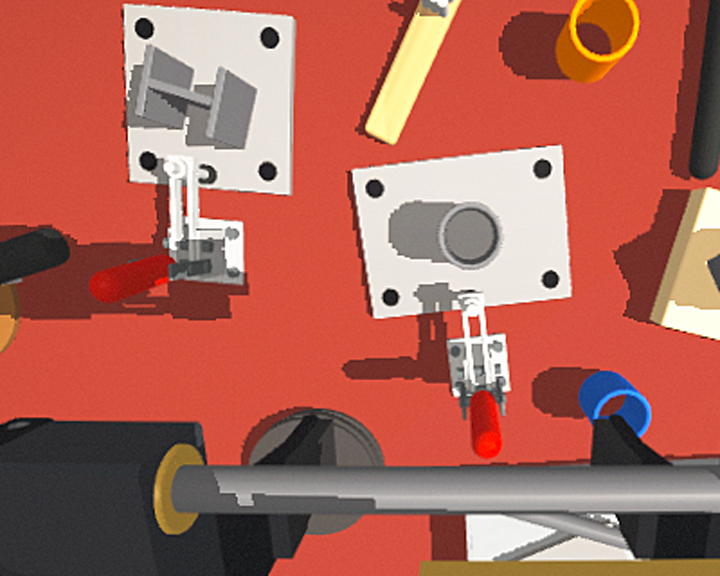

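The round tube is at crop (470,236) on the oblong plate, whose holes are at (375,188), (543,168), (551,279) and (391,297). The H is at about (185,98) on the square plate. The blue ring is nearby at (615,405).

```bash
python3 - <<'E'
from h import *
import pickle
np.set_printoptions(precision=4,suppress=True)
p=pickle.load(open('w4.pkl','rb'))
f=lambda q,z:np.array([at(p,60+x/1.8-.22,y/1.8-.22,z)[:2] for x,y in q])
print('tube',f([(470,236)],.07))
for n,q in dict(ob=[(375,188),(543,168),(551,279),(391,297)],obc=[(352,170),(561,146),(571,296),(372,319)],sq=[(144,28),(270,37),(268,171),(148,160)],sqc=[(123,4),(296,17),(293,195),(130,181)]).items():
    C=f(q,.01);e=np.roll(C,-1,0)-C;print(n,C.mean(0),np.linalg.norm(e,axis=1),np.degrees(np.arctan2(e[:,1],e[:,0]))%180)
E
```

```text
tube [[ 0.5753 -0.1137]]
ob [ 0.5749 -0.1175] [0.1445 0.0946 0.1446 0.0945] [95.6875  5.679  95.6371  5.6681]
obc [ 0.5756 -0.1184] [0.1784 0.1278 0.1817 0.1293] [95.4058  5.8633 95.8673  4.3797]
sq [ 0.4613 -0.3316] [0.1048 0.1046 0.1048 0.1036] [ 83.8934 173.6989  83.3222 173.7323]
sqc [ 0.4623 -0.3296] [0.1429 0.139  0.1436 0.1393] [ 83.6131 174.1764  83.7107 173.8958]
```

Emit:
arm_command([
  {"slide": [-0.03,0.003,0],"rot": [0,0,3],"grip": 1},
  {"slide": [-0.03,0.003,-0.02],"rot": [0,0,3],"grip": 1},
  {"slide": [-0.005,0,-0.05],"rot": [0,0,0],"grip": 1},
  {"slide": [0,0,-0.06],"rot": [0,0,0],"grip": 1},
  {"slide": [0,0,-0.06],"rot": [0,0,0],"grip": 1},
  {"slide": [0,0,-0.05],"rot": [0,0,0],"grip": 1},
  {"slide": [0,0,-0.03],"rot": [0,0,0],"grip": 1},
  {"slide": [0,0,-0.012],"rot": [0,0,0],"grip": 1},
], newtons=30)

```text
time: 10.45
ee_pos: [0.5736, -0.1137, 0.0299]
eef_rot: [-0.046, 0.999, 0.0, -0.001]
ft_force: [-0.4, 0.2, 1.0]
width: 0.0871
grip_force: 0.0
```

Emit:
arm_command([
  {"slide": [0,0,0],"rot": [0,0,0],"grip": 1},
  {"slide": [0,0,0],"rot": [0,0,0],"grip": 0.3},
  {"slide": [0,0,0],"rot": [0,0,0],"grip": 0.3},
  {"slide": [0,0,0],"rot": [0,0,0],"grip": 0.3},
  {"slide": [0,0,0],"rot": [0,0,0],"grip": 0.3},
  {"slide": [0,0,0],"rot": [0,0,0],"grip": 0.3},
  {"slide": [0,0,0],"rot": [0,0,0],"grip": 0.3},
  {"slide": [0,0,0],"rot": [0,0,0],"grip": 0.3},
], newtons=30)

```text
time: 11.45
ee_pos: [0.5747, -0.1146, 0.0318]
eef_rot: [-0.046, 0.999, -0.0, 0.0]
ft_force: [-1.0, -2.7, 4.6]
width: 0.0511
grip_force: 30.0
```

Emit:
arm_command([
  {"slide": [0,0,0.02],"rot": [0,0,0],"grip": 0.3},
  {"slide": [0,0,0.04],"rot": [0,0,0],"grip": 0.3},
  {"slide": [0,0,0.05],"rot": [0,0,0],"grip": 0.3},
  {"slide": [0,0.01,0.05],"rot": [0,0,0],"grip": 0.3},
  {"slide": [-0.01,0.03,0.01],"rot": [0,0,2],"grip": 0.3},
  {"slide": [-0.01,0.05,0],"rot": [0,0,2],"grip": 0.3},
  {"slide": [-0.01,0.055,0],"rot": [0,0,2],"grip": 0.3},
  {"slide": [-0.01,0.055,0],"rot": [0,0,2],"grip": 0.3},
], newtons=30)

```text
time: 12.45
ee_pos: [0.5334, 0.0874, 0.2008]
eef_rot: [-0.116, 0.993, 0.0, -0.001]
ft_force: [1.2, -0.6, -3.2]
width: 0.0511
grip_force: 30.0
```

Emit:
arm_command([
  {"slide": [-0.01,0.055,0],"rot": [0,0,2],"grip": 0.3},
  {"slide": [-0.01,0.055,0],"rot": [0,0,0],"grip": 0.3},
  {"slide": [0,0.055,0],"rot": [0,0,0],"grip": 0.3},
  {"slide": [0,0.055,0],"rot": [0,0,0],"grip": 0.3},
  {"slide": [0,0.03,0],"rot": [0,0,0],"grip": 0.3},
  {"slide": [0,0,-0.03],"rot": [0,0,0],"grip": 0.3},
  {"slide": [0,0,-0.04],"rot": [0,0,0],"grip": 0.3},
  {"slide": [0,0,-0.02],"rot": [0,0,0],"grip": 0.3},
], newtons=30)

```text
time: 13.45
ee_pos: [0.5127, 0.3347, 0.108]
eef_rot: [-0.133, 0.991, -0.001, -0.002]
ft_force: [0.4, 0.5, -4.4]
width: 0.051
grip_force: 30.0
```

Emit:
arm_command([
  {"slide": [0.001,0.001,-0.02],"rot": [0,0,0],"grip": 0.3},
  {"slide": [0,0,-0.02],"rot": [0,0,0],"grip": 0.3},
  {"slide": [0,0,-0.015],"rot": [0,0,0],"grip": 0.3},
  {"slide": [0,0,-0.01],"rot": [0,0,0],"grip": 0.3},
  {"slide": [0,0,-0.003],"rot": [0,0,0],"grip": 0.3},
  {"slide": [0,0,0],"rot": [0,0,0],"grip": 0.3},
  {"slide": [0,0,0],"rot": [0,0,0],"grip": 0.3},
  {"slide": [0,0,0],"rot": [0,0,0],"grip": 0.3},
], newtons=30)

```text
time: 14.45
ee_pos: [0.5158, 0.3368, 0.0441]
eef_rot: [-0.133, 0.991, 0.0, 0.0]
ft_force: [-0.3, -0.2, -4.1]
width: 0.051
grip_force: 30.0
```

Emit:
arm_command([
  {"slide": [-0.001,-0.001,-0.006],"rot": [0,0,0],"grip": 0.3},
  {"slide": [0,0,-0.003],"rot": [0,0,0],"grip": 0.3},
  {"slide": [0,0,-0.002],"rot": [0,0,0],"grip": 0.3},
  {"slide": [0,0,-0.001],"rot": [0,0,0],"grip": 0.3},
  {"slide": [0,0,0],"rot": [0,0,0],"grip": 0.3},
  {"slide": [0,0,0],"rot": [0,0,0],"grip": 0.3},
  {"slide": [0,0,0],"rot": [0,0,0],"grip": 0.3},
  {"slide": [0,0,0],"rot": [0,0,0],"grip": 0.3},
], newtons=30)

```text
time: 15.45
ee_pos: [0.5145, 0.3356, 0.0319]
eef_rot: [-0.133, 0.991, 0.0, -0.0]
ft_force: [-4.9, -2.8, 4.8]
width: 0.051
grip_force: 30.0
```

Emit:
arm_command([
  {"slide": [0,0,0],"rot": [0,0,0],"grip": 0.6},
  {"slide": [0,0,0],"rot": [0,0,0],"grip": 1},
  {"slide": [0,0,0],"rot": [0,0,0],"grip": 1},
  {"slide": [0,0,0],"rot": [0,0,0],"grip": 1},
  {"slide": [0,0,0.02],"rot": [0,0,0],"grip": 1},
  {"slide": [0,0,0.04],"rot": [0,0,0],"grip": 1},
  {"slide": [0,0,0.05],"rot": [0,0,0],"grip": 1},
  {"slide": [0,0,0.05],"rot": [0,0,0],"grip": 1},
], newtons=30)

```text
time: 16.45
ee_pos: [0.5146, 0.3357, 0.1948]
eef_rot: [-0.133, 0.991, 0.0, 0.001]
ft_force: [1.5, -0.0, -0.4]
width: 0.0869
grip_force: 0.0
```

Emit:
arm_command([
  {"slide": [0.02,-0.004,0.05],"rot": [0,0,-5],"grip": 1},
  {"slide": [0.02,-0.004,0.05],"rot": [0,0,-5],"grip": 1},
  {"slide": [0.02,-0.004,0.02],"rot": [0,0,-5],"grip": 1},
  {"slide": [0,0,0],"rot": [0,0,0],"grip": 1},
  {"slide": [0,0,0],"rot": [0,0,0],"grip": 1},
  {"slide": [0,0,0],"rot": [0,0,0],"grip": 1},
  {"slide": [0,0,0],"rot": [0,0,0],"grip": 1},
  {"slide": [0,0,0],"rot": [0,0,0],"grip": 1},
], newtons=30)

```text
time: 17.45
ee_pos: [0.5743, 0.3237, 0.3114]
eef_rot: [-0.003, 1.0, -0.0, -0.0]
ft_force: [0.9, 1.5, 0.3]
width: 0.0874
grip_force: 0.0
```

```bash
python3 - <<'E'
from h import *
import pickle
np.set_printoptions(precision=4,suppress=True)
p=shot('wrist','w5.png');s=sensors.read_state();pickle.dump(p,open('w5.pkl','wb'))
print(s['ee_pos'],s['eef_rot'])
for n in ['round_tube_mid','square_tube_mid']:
    for r in eyes.look_for(n,p)[:3]: 
        b=r['bbox']; print(n,np.round(b),round(r['conf'],2),at(p,(b[0]+b[2])/2,(b[1]+b[3])/2,0.04))
crop(p,250,75,130,95,'c5.png')
E
```

```text
[0.5744 0.3237 0.3115] [-0.0025  1.      0.     -0.0001]
round_tube_mid [303. 116. 346. 150.] 0.98 [0.5135 0.3363 0.04  ]
round_tube_mid [ 54.  51. 115.  98.] 0.63 [ 0.4293 -0.0115  0.04  ]
square_tube_mid [146. 172. 207. 229.] 0.8 [0.6172 0.1044 0.04  ]
```

View pics/c5.png

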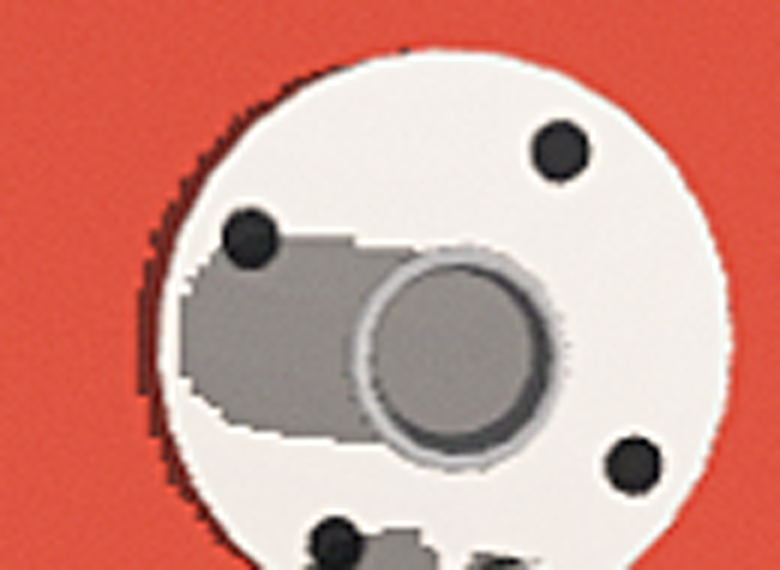

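The round tube stands upright, near the middle of the plate hole pattern. Next I'll fly to the H.

Emit:
arm_command([
  {"slide": [0,-0.04,0],"rot": [0,0,0],"grip": 1},
  {"slide": [0,-0.05,0],"rot": [0,0,0],"grip": 1},
  {"slide": [0,-0.05,0],"rot": [0,0,0],"grip": 1},
  {"slide": [0,-0.05,0],"rot": [0,0,0],"grip": 1},
  {"slide": [0,-0.05,0],"rot": [0,0,0],"grip": 1},
  {"slide": [0,-0.05,0],"rot": [0,0,0],"grip": 1},
  {"slide": [0,-0.05,0],"rot": [0,0,0],"grip": 1},
  {"slide": [0,-0.05,0],"rot": [0,0,0],"grip": 1},
], newtons=30)

```text
time: 18.6
ee_pos: [0.5744, -0.0679, 0.3118]
eef_rot: [-0.002, 1.0, 0.0, 0.0]
ft_force: [0.7, 0.5, -0.1]
width: 0.0874
grip_force: 0.0
```

Emit:
arm_command([
  {"slide": [-0.01,-0.05,0],"rot": [0,0,0],"grip": 1},
  {"slide": [-0.01,-0.05,0],"rot": [0,0,0],"grip": 1},
  {"slide": [-0.01,-0.05,0],"rot": [0,0,0],"grip": 1},
  {"slide": [-0.01,-0.05,0],"rot": [0,0,0],"grip": 1},
  {"slide": [0,-0.05,0],"rot": [0,0,0],"grip": 1},
  {"slide": [0,0,0],"rot": [0,0,0],"grip": 1},
  {"slide": [0,0,0],"rot": [0,0,0],"grip": 1},
  {"slide": [0,0,0],"rot": [0,0,0],"grip": 1},
], newtons=30)

```text
time: 19.6
ee_pos: [0.5352, -0.3148, 0.3117]
eef_rot: [-0.003, 1.0, 0.0, 0.0]
ft_force: [-0.7, 0.5, -0.0]
width: 0.0866
grip_force: 0.0
```

```bash
python3 - <<'E'
from h import *
import pickle
np.set_printoptions(precision=4,suppress=True)
p=pickle.load(open('w5.pkl','rb'));f=lambda x,y,z:at(p,250+x/6-.42,75+y/6-.42,z)[:2]
C=np.array([f(x,y,.01) for x,y in[(250,238),(560,150),(633,465),(335,545)]])
print('plate',C.mean(0),'tube',f(456,358,.07))
p=shot('wrist','w6.png');s=sensors.read_state();pickle.dump(p,open('w6.pkl','wb'))
print(s['ee_pos'],s['eef_rot'])
for n in ['h_stub_mid','square_plate_top']:
    for r in eyes.look_for(n,p)[:3]: 
        b=r['bbox']; print(n,np.round(b),round(r['conf'],2),at(p,(b[0]+b[2])/2,(b[1]+b[3])/2,0.04))
crop(p,250,75,130,95,'c6.png')
E
```

```text
plate [0.5149 0.3355] tube [0.5144 0.3367]
[ 0.5351 -0.3149  0.3117] [-0.0034  1.      0.0003  0.0002]
h_stub_mid [286. 107. 336. 153.] 0.65 [ 0.4705 -0.3223  0.04  ]
square_plate_top [258.  70. 358. 251.] 0.83 [ 0.5153 -0.3265  0.04  ]
```

View pics/c6.png

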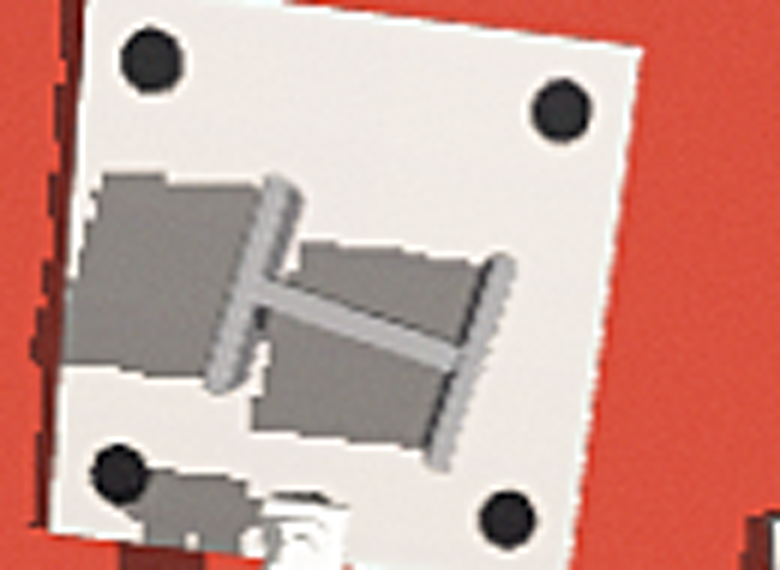

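```bash
python3 - <<'E'
from h import *
import pickle
np.set_printoptions(precision=4,suppress=True)
p=pickle.load(open('w6.pkl','rb'));f=lambda x,y,z:at(p,250+x/6-.42,75+y/6-.42,z)[:2]
C=np.array([f(x,y,.01) for x,y in[(152,60),(561,109),(507,519),(119,473)]]);e=np.roll(C,-1,0)-C
print('plate',C.mean(0),np.linalg.norm(e,axis=1),np.degrees(np.arctan2(e[:,1],e[:,0]))%90)
H=np.array([f(x,y,.07) for x,y in[(266,175),(518,256),(450,470),(205,388)]]);e=np.roll(H,-1,0)-H
print(H.mean(0),np.linalg.norm(e,axis=1),np.degrees(np.arctan2(e[:,1],e[:,0])))
E
```

```text
plate [ 0.4616 -0.3316] [0.1041 0.1048 0.1043 0.1043] [83.831  83.6605 83.5714 83.5384]
[ 0.468  -0.3237] [0.059  0.0501 0.0593 0.0489] [  73.1717  -17.0481 -108.0184  162.6569]
```

Emit:
arm_command([
  {"slide": [-0.03,-0.004,0],"rot": [0,0,-9],"grip": 1},
  {"slide": [-0.03,-0.004,-0.01],"rot": [0,0,-8.7],"grip": 1},
  {"slide": [-0.007,-0.001,-0.05],"rot": [0,0,0],"grip": 1},
  {"slide": [0,0,-0.06],"rot": [0,0,0],"grip": 1},
  {"slide": [0,0,-0.05],"rot": [0,0,0],"grip": 1},
  {"slide": [0,0,-0.03],"rot": [0,0,0],"grip": 1},
  {"slide": [0,0,0],"rot": [0,0,0],"grip": 1},
  {"slide": [0,0,0],"rot": [0,0,0],"grip": 1},
], newtons=30)

```text
time: 20.75
ee_pos: [0.4684, -0.3256, 0.1132]
eef_rot: [0.151, 0.988, -0.0, 0.001]
ft_force: [-0.1, 0.5, 0.1]
width: 0.0874
grip_force: 0.0
```

Emit:
arm_command([
  {"slide": [0,0.001,-0.03],"rot": [0,0,0],"grip": 1},
  {"slide": [0,0,-0.03],"rot": [0,0,0],"grip": 1},
  {"slide": [0,0,-0.02],"rot": [0,0,0],"grip": 1},
  {"slide": [0,0,0],"rot": [0,0,0],"grip": 1},
  {"slide": [0,0,0],"rot": [0,0,0],"grip": 0.4},
  {"slide": [0,0,0],"rot": [0,0,0],"grip": 0.4},
  {"slide": [0,0,0],"rot": [0,0,0],"grip": 0.4},
  {"slide": [0,0,0],"rot": [0,0,0],"grip": 0.4},
], newtons=30)

```text
time: 21.75
ee_pos: [0.4679, -0.3247, 0.0322]
eef_rot: [0.152, 0.988, -0.0, 0.0]
ft_force: [-1.1, -0.4, 3.7]
width: 0.0599
grip_force: 29.9
```

Emit:
arm_command([
  {"slide": [0,0,0],"rot": [0,0,0],"grip": 0.4},
  {"slide": [0,0,0],"rot": [0,0,0],"grip": 0.4},
  {"slide": [0,0,0],"rot": [0,0,0],"grip": 0.4},
  {"slide": [0,0,0],"rot": [0,0,0],"grip": 0.4},
  {"slide": [0,0,0.003],"rot": [0,0,0],"grip": 0.4},
  {"slide": [0,0,0],"rot": [0,0,0],"grip": 0.4},
  {"slide": [0,0,0],"rot": [0,0,0],"grip": 0.4},
  {"slide": [0,0,0],"rot": [0,0,0],"grip": 0.4},
], newtons=30)

```text
time: 22.75
ee_pos: [0.4674, -0.3242, 0.0343]
eef_rot: [0.152, 0.988, 0.0, -0.0]
ft_force: [-0.5, 0.3, -4.0]
width: 0.06
grip_force: 29.9
```

Emit:
arm_command([
  {"slide": [0,0,0.04],"rot": [0,0,0],"grip": 0.4},
  {"slide": [0,0,0.04],"rot": [0,0,0],"grip": 0.4},
  {"slide": [0.01,0.03,0.02],"rot": [0,0,5],"grip": 0.4},
  {"slide": [0.02,0.04,0],"rot": [0,0,5],"grip": 0.4},
  {"slide": [0.025,0.045,0],"rot": [0,0,5],"grip": 0.4},
  {"slide": [0.025,0.045,0],"rot": [0,0,5],"grip": 0.4},
  {"slide": [0.02,0.035,0],"rot": [0,0,3],"grip": 0.4},
  {"slide": [0.008,0.011,0],"rot": [0,0,0],"grip": 0.4},
], newtons=30)

```text
time: 23.75
ee_pos: [0.5765, -0.115, 0.1342]
eef_rot: [-0.051, 0.999, 0.001, -0.0]
ft_force: [-0.2, -1.2, -4.0]
width: 0.0598
grip_force: 29.9
```

Emit:
arm_command([
  {"slide": [0,0,-0.01],"rot": [0,0,0],"grip": 0.4},
  {"slide": [0,0,-0.03],"rot": [0,0,0],"grip": 0.4},
  {"slide": [0,0,-0.03],"rot": [0,0,0],"grip": 0.4},
  {"slide": [0,0,-0.02],"rot": [0,0,0],"grip": 0.4},
  {"slide": [0,0,-0.002],"rot": [0,0,0],"grip": 0.4},
  {"slide": [0,0,0],"rot": [0,0,0],"grip": 0.4},
  {"slide": [0,0,0],"rot": [0,0,0],"grip": 0.4},
  {"slide": [0,0,0],"rot": [0,0,0],"grip": 0.4},
], newtons=30)

```text
time: 24.75
ee_pos: [0.576, -0.1185, 0.0433]
eef_rot: [-0.048, 0.999, -0.0, 0.001]
ft_force: [-0.5, 0.2, -3.8]
width: 0.0597
grip_force: 29.9
```

Yaw is 95.5°, as wanted. Lower 11–12 mm, release, rise, and view.

Emit:
arm_command([
  {"slide": [-0.001,0.0005,-0.005],"rot": [0,0,0],"grip": 0.4},
  {"slide": [0,0,-0.003],"rot": [0,0,0],"grip": 0.4},
  {"slide": [0,0,-0.002],"rot": [0,0,0],"grip": 0.4},
  {"slide": [0,0,-0.001],"rot": [0,0,0],"grip": 0.4},
  {"slide": [0,0,-0.001],"rot": [0,0,0],"grip": 0.4},
  {"slide": [0,0,0],"rot": [0,0,0],"grip": 0.4},
  {"slide": [0,0,0],"rot": [0,0,0],"grip": 0.4},
  {"slide": [0,0,0],"rot": [0,0,0],"grip": 0.4},
], newtons=30)

```text
time: 25.75
ee_pos: [0.5745, -0.1178, 0.0322]
eef_rot: [-0.048, 0.999, 0.0, -0.0]
ft_force: [-9.4, 2.9, 15.1]
width: 0.0599
grip_force: 29.9
```

Emit:
arm_command([
  {"slide": [0,0,0],"rot": [0,0,0],"grip": 0.8},
  {"slide": [0,0,0],"rot": [0,0,0],"grip": 1},
  {"slide": [0,0,0],"rot": [0,0,0],"grip": 1},
  {"slide": [0,0,0],"rot": [0,0,0],"grip": 1},
  {"slide": [0,0,0.02],"rot": [0,0,0],"grip": 1},
  {"slide": [0,0,0.04],"rot": [0,0,0],"grip": 1},
  {"slide": [0,0,0.05],"rot": [0,0,0],"grip": 1},
  {"slide": [0,0,0.05],"rot": [0,0,0],"grip": 1},
], newtons=30)

```text
time: 26.75
ee_pos: [0.5743, -0.1179, 0.1921]
eef_rot: [-0.048, 0.999, 0.0, -0.0]
ft_force: [0.9, -0.0, -0.4]
width: 0.0867
grip_force: 0.0
```

Emit:
arm_command([
  {"slide": [0.02,0.025,0.04],"rot": [0,0,-3],"grip": 1},
  {"slide": [0.025,0.025,0.04],"rot": [0,0,-2.5],"grip": 1},
  {"slide": [0.025,0.025,0.04],"rot": [0,0,0],"grip": 1},
  {"slide": [0.01,0.025,0],"rot": [0,0,0],"grip": 1},
  {"slide": [0,0.02,0],"rot": [0,0,0],"grip": 1},
  {"slide": [0,0,0],"rot": [0,0,0],"grip": 1},
  {"slide": [0,0,0],"rot": [0,0,0],"grip": 1},
  {"slide": [0,0,0],"rot": [0,0,0],"grip": 1},
], newtons=30)

```text
time: 27.75
ee_pos: [0.6543, 0.0007, 0.3107]
eef_rot: [0.0, 1.0, -0.0, -0.0]
ft_force: [-0.8, -0.6, 0.1]
width: 0.087
grip_force: 0.0
```

```bash
python3 - <<'E'
from h import *
import pickle
np.set_printoptions(precision=4,suppress=True)
p=shot('wrist','w7.png');s=sensors.read_state();pickle.dump(p,open('w7.pkl','wb'))
print(s['ee_pos'],s['eef_rot'])
for n in ['h_stub_mid','square_tube_mid']:
    for r in eyes.look_for(n,p)[:2]: 
        b=r['bbox']; print(n,np.round(b),round(r['conf'],2),at(p,(b[0]+b[2])/2,(b[1]+b[3])/2,0.04))
crop(p,180,70,260,150,'c7.png',3)
E
```

```text
[0.6543 0.0009 0.3107] [ 0.0003  1.     -0.0001  0.    ]
h_stub_mid [206. 103. 263. 140.] 0.93 [ 0.5765 -0.1181  0.04  ]
square_tube_mid [371. 121. 429. 171.] 0.88 [0.6122 0.1261 0.04  ]
square_tube_mid [208. 102. 262. 141.] 0.55 [ 0.577  -0.1169  0.04  ]
```

View pics/c7.png

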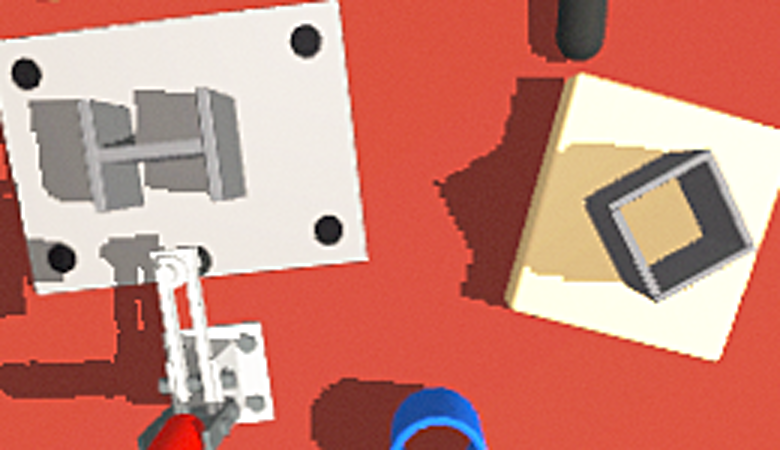

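The H stands near the middle of the oblong plate, with its web along the long side. The square tube is upright on the brick, with top corners at (711,152), (751,245), (657,300) and (612,206).

```bash
python3 - <<'E'
from h import *
import pickle
np.set_printoptions(precision=4,suppress=True)
p=pickle.load(open('w7.pkl','rb'));f=lambda q,z:np.array([at(p,180+x/3-.33,70+y/3-.33,z)[:2] for x,y in q])
for n,q,z in [('plate',[(26,74),(306,41),(329,230),(62,258)],.01),('H',[(80,102),(209,88),(221,199),(100,212)],.07),('sq',[(711,152),(751,245),(657,300),(612,206)],.092)]:
    C=f(q,z);e=np.roll(C,-1,0)-C;print(n,C.mean(0),np.linalg.norm(e,axis=1),np.degrees(np.arctan2(e[:,1],e[:,0]))%90)
E
```

```text
plate [ 0.575  -0.1182] [0.1447 0.0945 0.1445 0.0942] [5.657  5.6732 5.5568 5.7826]
H [ 0.5751 -0.1151] [0.0586 0.0484 0.0566 0.0487] [5.2159 3.2796 5.5242 5.6959]
sq [0.6076 0.1203] [0.0446 0.0468 0.0467 0.0473] [28.1297 31.4198 28.7401 28.934 ]
```

Emit:
arm_command([
  {"slide": [-0.015,0.04,0],"rot": [0,0,10],"grip": 1},
  {"slide": [-0.015,0.04,0],"rot": [0,0,10],"grip": 1},
  {"slide": [-0.015,0.039,-0.02],"rot": [0,0,9.3],"grip": 1},
  {"slide": [0,0,-0.05],"rot": [0,0,0],"grip": 1},
  {"slide": [0,0,-0.06],"rot": [0,0,0],"grip": 1},
  {"slide": [0,0,-0.03],"rot": [0,0,0],"grip": 1},
  {"slide": [0,0,0],"rot": [0,0,0],"grip": 1},
  {"slide": [0,0,0],"rot": [0,0,0],"grip": 1},
], newtons=30)

```text
time: 28.9
ee_pos: [0.6105, 0.1212, 0.1524]
eef_rot: [-0.253, 0.967, 0.0, 0.001]
ft_force: [0.7, 0.4, 0.2]
width: 0.087
grip_force: 0.0
```

Emit:
arm_command([
  {"slide": [0,0,-0.03],"rot": [0,0,0],"grip": 1},
  {"slide": [0,0,-0.03],"rot": [0,0,0],"grip": 1},
  {"slide": [0,0,-0.025],"rot": [0,0,0],"grip": 1},
  {"slide": [0,0,-0.011],"rot": [0,0,0],"grip": 1},
  {"slide": [0,0,0],"rot": [0,0,0],"grip": 1},
  {"slide": [0,0,0],"rot": [0,0,0],"grip": 1},
  {"slide": [0,0,0],"rot": [0,0,0],"grip": 1},
  {"slide": [0,0,0],"rot": [0,0,0],"grip": 1},
], newtons=30)

```text
time: 29.9
ee_pos: [0.6099, 0.1212, 0.0552]
eef_rot: [-0.253, 0.967, 0.0, 0.0]
ft_force: [0.2, 0.4, -0.3]
width: 0.0871
grip_force: 0.0
```

Emit:
arm_command([
  {"slide": [0,0,0],"rot": [0,0,0],"grip": 0.3},
  {"slide": [0,0,0],"rot": [0,0,0],"grip": 0.3},
  {"slide": [0,0,0],"rot": [0,0,0],"grip": 0.3},
  {"slide": [0,0,0],"rot": [0,0,0],"grip": 0.3},
  {"slide": [0,0,0],"rot": [0,0,0],"grip": 0.3},
  {"slide": [0,0,0],"rot": [0,0,0],"grip": 0.3},
  {"slide": [0,0,0],"rot": [0,0,0],"grip": 0.3},
  {"slide": [0,0,0],"rot": [0,0,0],"grip": 0.3},
], newtons=30)

```text
time: 30.9
ee_pos: [0.6096, 0.121, 0.0546]
eef_rot: [-0.253, 0.967, -0.0, 0.0]
ft_force: [0.1, -0.6, -0.3]
width: 0.0498
grip_force: 30.0
```

Emit:
arm_command([
  {"slide": [0,0,0.02],"rot": [0,0,0],"grip": 0.3},
  {"slide": [0,0,0.04],"rot": [0,0,0],"grip": 0.3},
  {"slide": [0,0,0.05],"rot": [0,0,0],"grip": 0.3},
  {"slide": [-0.005,-0.02,0.04],"rot": [0,0,0],"grip": 0.3},
  {"slide": [-0.01,-0.04,0],"rot": [0,0,-4],"grip": 0.3},
  {"slide": [-0.015,-0.045,0],"rot": [0,0,-4],"grip": 0.3},
  {"slide": [-0.015,-0.045,0],"rot": [0,0,-4],"grip": 0.3},
  {"slide": [-0.015,-0.045,0],"rot": [0,0,-4],"grip": 0.3},
], newtons=30)

```text
time: 31.9
ee_pos: [0.5488, -0.075, 0.2058]
eef_rot: [-0.115, 0.993, 0.0, 0.0]
ft_force: [0.3, -1.1, -3.1]
width: 0.0498
grip_force: 30.0
```

Emit:
arm_command([
  {"slide": [-0.018,-0.05,0],"rot": [0,0,-4],"grip": 0.3},
  {"slide": [-0.018,-0.05,0],"rot": [0,0,-4],"grip": 0.3},
  {"slide": [-0.018,-0.05,0],"rot": [0,0,-4],"grip": 0.3},
  {"slide": [-0.018,-0.05,0],"rot": [0,0,-4],"grip": 0.3},
  {"slide": [-0.012,-0.04,0],"rot": [0,0,-3.6],"grip": 0.3},
  {"slide": [-0.004,-0.017,-0.01],"rot": [0,0,0],"grip": 0.3},
  {"slide": [0,0,-0.03],"rot": [0,0,0],"grip": 0.3},
  {"slide": [0,0,-0.02],"rot": [0,0,0],"grip": 0.3},
], newtons=30)

```text
time: 32.9
ee_pos: [0.4613, -0.3305, 0.1444]
eef_rot: [0.055, 0.999, 0.001, -0.0]
ft_force: [-0.7, 0.8, -3.4]
width: 0.0495
grip_force: 30.0
```

Emit:
arm_command([
  {"slide": [0,0,-0.03],"rot": [0,0,0],"grip": 0.3},
  {"slide": [0,0,-0.03],"rot": [0,0,0],"grip": 0.3},
  {"slide": [0,0,-0.02],"rot": [0,0,0],"grip": 0.3},
  {"slide": [0,0,-0.01],"rot": [0,0,0],"grip": 0.3},
  {"slide": [0,0,0],"rot": [0,0,0],"grip": 0.3},
  {"slide": [0,0,0],"rot": [0,0,0],"grip": 0.3},
  {"slide": [0,0,0],"rot": [0,0,0],"grip": 0.3},
  {"slide": [0,0,0],"rot": [0,0,0],"grip": 0.3},
], newtons=30)

```text
time: 33.9
ee_pos: [0.4618, -0.3309, 0.0551]
eef_rot: [0.054, 0.999, -0.0, 0.0]
ft_force: [-0.2, 0.4, -2.8]
width: 0.0499
grip_force: 30.0
```

Centre and yaw (83.8°) are right; lower by 23 mm to z 0.0325.

Emit:
arm_command([
  {"slide": [0,0,-0.01],"rot": [0,0,0],"grip": 0.3},
  {"slide": [0,0,-0.006],"rot": [0,0,0],"grip": 0.3},
  {"slide": [0,0,-0.003],"rot": [0,0,0],"grip": 0.3},
  {"slide": [0,0,-0.002],"rot": [0,0,0],"grip": 0.3},
  {"slide": [0,0,-0.001],"rot": [0,0,0],"grip": 0.3},
  {"slide": [0,0,-0.001],"rot": [0,0,0],"grip": 0.3},
  {"slide": [0,0,0],"rot": [0,0,0],"grip": 0.3},
  {"slide": [0,0,0],"rot": [0,0,0],"grip": 0.3},
], newtons=30)

```text
time: 34.9
ee_pos: [0.4616, -0.3309, 0.0325]
eef_rot: [0.055, 0.999, 0.0, 0.0]
ft_force: [-3.1, 2.2, 6.8]
width: 0.0499
grip_force: 30.0
```

Emit:
arm_command([
  {"slide": [0,0,0],"rot": [0,0,0],"grip": 0.6},
  {"slide": [0,0,0],"rot": [0,0,0],"grip": 1},
  {"slide": [0,0,0],"rot": [0,0,0],"grip": 1},
  {"slide": [0,0,0],"rot": [0,0,0],"grip": 1},
  {"slide": [0,0,0.02],"rot": [0,0,0],"grip": 1},
  {"slide": [0,0,0.04],"rot": [0,0,0],"grip": 1},
  {"slide": [0,0,0.05],"rot": [0,0,0],"grip": 1},
  {"slide": [0,0,0.05],"rot": [0,0,0],"grip": 1},
], newtons=30)

```text
time: 35.9
ee_pos: [0.4613, -0.3308, 0.1931]
eef_rot: [0.054, 0.999, 0.0, -0.0]
ft_force: [0.3, 0.4, 0.8]
width: 0.0868
grip_force: 0.0
```

Emit:
arm_command([
  {"slide": [0.03,0.025,0.04],"rot": [0,0,3],"grip": 1},
  {"slide": [0.03,0.03,0.04],"rot": [0,0,3],"grip": 1},
  {"slide": [0.03,0.03,0.03],"rot": [0,0,0],"grip": 1},
  {"slide": [0.03,0.03,0],"rot": [0,0,0],"grip": 1},
  {"slide": [0,0.01,0],"rot": [0,0,0],"grip": 1},
  {"slide": [0,0,0],"rot": [0,0,0],"grip": 1},
  {"slide": [0,0,0],"rot": [0,0,0],"grip": 1},
  {"slide": [0,0,0],"rot": [0,0,0],"grip": 1},
], newtons=30)

```text
time: 36.9
ee_pos: [0.5809, -0.2071, 0.3017]
eef_rot: [0.003, 1.0, -0.0, 0.0]
ft_force: [0.2, -0.5, 0.7]
width: 0.0869
grip_force: 0.0
```

```bash
python3 - <<'E'
from h import *
import pickle
np.set_printoptions(precision=4,suppress=True)
p=shot('wrist','w8.png');s=sensors.read_state();pickle.dump(p,open('w8.pkl','wb'))
print(s['ee_pos'],s['eef_rot'])
for n in ['h_stub_mid','square_tube_mid']:
    for r in eyes.look_for(n,p)[:2]: 
        b=r['bbox']; print(n,np.round(b),round(r['conf'],2),at(p,(b[0]+b[2])/2,(b[1]+b[3])/2,0.04))
cv2.imwrite('pics/w8b.png',cv2.resize(np.ascontiguousarray(p['pixels'][0:240,130:450,::-1]),None,fx=2.5,fy=2.5,interpolation=cv2.INTER_CUBIC))
E
```

```text
[ 0.581  -0.2069  0.3017] [ 0.0029  1.     -0.      0.0001]
h_stub_mid [355. 154. 404. 195.] 0.66 [ 0.581  -0.1124  0.04  ]
square_tube_mid [203.  63. 253. 111.] 0.92 [ 0.4557 -0.3289  0.04  ]
square_tube_mid [187.  39. 283. 218.] 0.66 [ 0.5128 -0.323   0.04  ]
```

View pics/w8b.png

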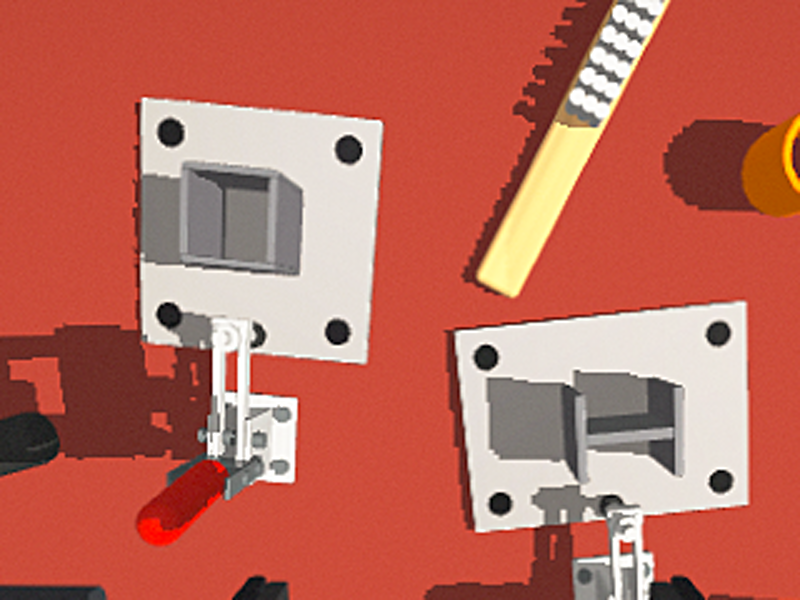

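The square tube and the H both stand upright, with their sides lined up with the plates. A numeric check follows.

```bash
python3 - <<'E'
from h import *
import pickle
np.set_printoptions(precision=4,suppress=True)
p=pickle.load(open('w8.pkl','rb'));f=lambda q,z:np.array([at(p,130+x/2.5-.3,y/2.5-.3,z)[:2] for x,y in q])
for n,q,z in [('plate',[(171,132),(349,150),(337,331),(168,315)],.01),('sq',[(186,162),(276,171),(270,272),(181,265)],.07),('obl',[(486,357),(718,333),(720,481),(500,502)],.01),('H',[(571,388),(683,384),(683,475),(585,482)],.07)]:
    C=f(q,z);e=np.roll(C,-1,0)-C;print(n,C.mean(0),np.linalg.norm(e,axis=1),np.degrees(np.arctan2(e[:,1],e[:,0]))%90)
E
```

```text
plate [ 0.4616 -0.3318] [0.1044 0.1038 0.1046 0.1046] [83.517  83.3684 83.9658 83.2539]
sq [ 0.4598 -0.329 ] [0.0462 0.0499 0.0471 0.0509] [83.5079 82.5302 84.7554 81.5896]
obl [ 0.575  -0.1181] [0.1441 0.0943 0.1438 0.0934] [5.6356 5.4099 5.2653 5.5942]
H [ 0.5735 -0.1157] [0.0612 0.0509 0.0553 0.0534] [ 1.8402  3.9597  3.8544 10.1982]
```

All three are within about 4 mm of centre and aligned, so I'm handing the job in.

```bash
python3 -c "
from bench import order
print(order.close_job())"
```

```text
the job is handed in; nothing more can be done
None
```

All three stubs stand upright and released on their own plates, within about 4 mm of centre and turned the right way by the last camera checks; the job is handed in at about 37 s, but no verdict came back.

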